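Hold a bushing down in a planetary carrier with the swing-arm plunger

ROBOT

A 6-joint arm with a two-finger parallel gripper is mounted at the origin on the work surface. World frame = base frame: x ahead of the robot, y to its left, z up, the work surface at z = 0. Lengths are in m, angles in degrees, forces in N, time in s.
With the tool pointing down it reaches from about 0.375 to 0.825 m from the base axis. Payload 5.5 kg.
Tool frame: the origin (TCP) lies at the very end of the fingers, on their centre line; the grasp point (between the pads) lies 19 mm behind it; x points along the fingers, y is the direction in which the jaws open and shut, and the axes are right-handed (so a half turn about x gives the same grasp; the last joint's range is limited). The gripper opens to 85 mm and grips with 20 to 120 N. Pads are 22 mm wide; open, the fingers measure 114 mm over their backs; the gripper's body (76 mm by 85 mm) begins 54 mm behind the grasp point. The pads swing forward as they close: fully open they stand 13 mm farther back than shut.
Start: joints at [68.125, 17.962, -2.699, 69.339, 0, 90], TCP at [0.224, 0.557, 0.231] pointing down, gripper open.
Joint ranges: [-152.73, 152.73], [-39.44, 99.34], [-58.76, 71.6], [-118.89, 123.64], [-81.53, 83.1], [-180, 180]. Speed limits (degrees/s): [136.94, 136.94, 172.46, 180, 180, 180].

INTERFACE

Orientations are given as a 3x3 rotation matrix whose columns are the frame's x, y, z axes.
In Python, from plant import sensors, vision, job gives the robot as it stands.
- The arm moves only by the shell command python3 -m pendant 'ROWS'. ROWS is JSON, a list of rows, each a list of 7 numbers: the shift along the world's x, y, z normalised to -1 to 1, where 1 is 800 mm, then the turn, a rotation vector about the world's x, y, z normalised to -1 to 1, where 1 is 2 pi rad, then the finger opening in mm, from 0 to 85.4. A call has 1 to 8 rows; each row is the pose to reach, as a shift and turn from the pose commanded when the call began, turning the shorter way round; what a row does not reach only later rows make up. A row lasts 1/8 s, in which the tool goes at most 62.5 mm and 10.7 degrees, less where a joint would pass 70% of its speed; a pose out of reach is approached as far as the arm can. A call with a number of a shift or a turn outside -1 to 1 is refused whole. A call with a gripper value outside its range is refused whole. The fingers move at their own pace and stop on an object; the grip force is fixed at half the most. Time passes only in rows, so rows that repeat a pose let the fingers close. It gives the time, the measured TCP pose, the force and the opening at its end, in the units of the state.
- sensors.observe(): the state, without advancing time (a new reading comes with each control period).
- vision.grab_frame(name): name is "side" or "top" or "wrist"; returns the picture (400x640x3 uint8, blue, green, red); there is no depth.
- vision.camera_params(name): a dict with "fx", "fy", "cx", "cy" (pixels), "rvec" (rotation vector, rad) and "tvec" (3), from world to camera coordinates, as OpenCV has them. Camera axes: x right, y down, z forward; pixel columns grow to the right and rows downward; lengths in m; the calibration is good to about 2 mm. A picture is of the moment at which its call begins: read the wrist's pose just before it. camera_params takes no time and is no camera call; for the wrist camera it gives the pose at the moment of the call.
- job.job_done(): hands the job in, once; it reports no verdict.
The state is a dict: "time_s": time; "qpos": joint angles; "joint_vel": joint speeds; "effort": joint torques, N m; "tcp_pos": TCP position; "tcp_rot": TCP orientation; "contact_force": force on the tool from outside, world axes, zero at the start; "torque": the same for the moment, N m; "opening": finger opening in m.
Only numpy, scipy, OpenCV 4.12 (cv2) and the standard library are available. Lean on these libraries where they do the work, as an engineer would, in place of code of your own. Each camera call takes 0.05 s, during which the arm holds its last target. There are 200 camera calls.

TASK

Set the flanged bronze bushing, flange up, fully home in the bore of the carrier's central hub, swing the cast-iron arm over it until it meets its stop, and push the sprung plunger's knob down until the plunger's stop collar rests on the arm, so that the shoe clamps the bushing. Keep it pressed like that for at least three seconds and finish while still holding it down, ready for the fitter to pin the bushing. Leave the other loose parts where they lie.

Things in the scene. Friction and masses are not known exactly. Their poses are not given: they have to be found in the camera images.
- bushing: Flanged bronze bushing, 190-260 g, standing on the bench, flange up. Sleeve 36 mm outside diameter, 25 mm long, chamfered foot; flange on top 50 mm diameter, 7 mm thick; 24 mm through bore; 32 mm tall in all. Origin: centre of the sleeve's foot (z = 0 on the bench), z up its axis towards the flange. Grip it by the flange's edge with the fingertips.
- carrier: Rough steel planetary carrier, fixed on a 285 mm square, 20 mm thick steel plate, at any angle about its axis (it does not matter). Disc 170 mm diameter, 20 mm thick; central hub 56 mm outside diameter, top 50 mm above the origin; three lugs and three pin bosses around it, no higher than 36 mm. Origin: centre of its underside, 20 mm above the bench, z up.
- bore (a point): Centre of the bore's mouth on the flat top of the carrier's hub, 70 mm above the bench, z up. The vertical bore is 37.6 mm diameter, 30 mm deep. With the bushing home its flange lies on the hub top and the bushing's origin is 25 mm below this point.
- pivot (a point): Point on the vertical axis of the column about which the arm swings, 165 mm above the bench (level with the top of the arm's outer boss), 163 mm horizontally from the bore. Column 40 mm diameter, arm hub 68 mm diameter, up to 192 mm above the bench.
- swing (a joint): Angle of the cast-iron arm about the column, rad: 0 = against its stop, plunger exactly over the bore; grows as it swings away, clockwise from above (max 1.85); bring it back counter-clockwise. Friction 0.25 N m: it stays where left. Arm 30 mm wide; its outer boss is 52 mm diameter, from 128 to 165 mm above the bench.
- plunger (a joint): Downward travel of the sprung plunger in the arm's outer boss, m: 0 = up, where its return spring puts it when let go; 0.028 = collar resting on the arm. Push needed: about 3 N at first, 6 N at 0.020 where the shoe meets the flange of a seated bushing, then the shoe's spring comes in: about 19 N at 0.028.
- collar (a point): Centre of the underside of the stop collar, a red-painted steel ring clamped on the 18 mm plunger rod below the knob, 39 mm diameter, 12 mm thick. 28 mm above the top of the arm's boss when the plunger is up; rests on the boss when it is fully down.
- knob: Black round palm knob on top of the plunger, 45 mm diameter, 31 mm tall, sides vertical from 5 to 26 mm above its origin, free to turn about its vertical axis. Origin: centre of its underside, z up; 213 mm above the bench with the plunger up, 8 mm above the collar's top, 163 mm horizontally from the pivot.
- shoe: Steel presser shoe under the plunger: a 36 mm disc with a tapered pilot nose, 20 mm diameter, 12 mm long below it, that enters the bushing's bore. Origin: centre of the disc's pressing face, z up; 97 mm above the bench when up, 20 mm above the flange of a seated bushing. Slides up against its own spring (3 N, then 1 N/mm), by 8 mm at full plunger travel.
- plug_gauge: Bystander: small chrome plug gauge lying on the bench, about 112 mm long and 16 mm thick. Origin: underside of its handle's middle; x along it.
- planet_pin: Bystander: plain steel planet pin, 22 mm diameter, 58 mm tall, standing on the fixture plate beyond the carrier. Origin: centre of its foot.
- thrust_washer: Bystander: flat dark steel thrust washer, 60 mm outside and 34 mm inside diameter, 5 mm thick, lying on the fixture plate at its near left corner. Origin: centre of its underside.
Not all that is in view belongs to the job. There is more than one size of the bushing; the job needs the middle-sized.

How it is judged:
By the outcome, as a careful person would: the job done as asked, in the order asked, and still so for the second after the job is handed in, while the arm keeps its last pose, push and grip.
It also fails if it takes over 67 s, if anything falls off the work surface, if the arm or the gripper's body presses on something with over 40 N, if the wrist force passes 120 N, or if a joint passes its speed limit or range.

## Working session

There is one attempt and no reset: what is moved stays moved. The work goes in short steps, Python scripts to look and compute and a shell command to move; the robot and the scene stay as the last step left them, time stands still between calls to the robot, and variables do not carry over. Pictures are saved under pics/ and viewed, about 8 in all and at most 12, crops included, and the job is handed in when it is done.

```bash
mkdir -p pics; ls
cat > h.py <<'E'
import numpy as np, cv2
from plant import sensors, vision, job
def cam(n):
    p=vision.camera_params(n); K=np.array([[p['fx'],0,p['cx']],[0,p['fy'],p['cy']],[0,0,1.]])
    R,_=cv2.Rodrigues(np.array(p['rvec'],float)); return K,R,np.array(p['tvec'],float).ravel()
def toplane(c,uv,z):
    K,R,t=c; o=-R.T@t; d=R.T@np.linalg.inv(K)@np.array([uv[0],uv[1],1.]); return o+d*(z-o[2])/d[2]
def proj(c,P):
    K,R,t=c; q=K@(R@np.array(P,float)+t); return q[:2]/q[2]
def tri(c1,uv1,c2,uv2):
    A=[];b=[]
    for (K,R,t),uv in((c1,uv1),(c2,uv2)):
        o=-R.T@t; d=R.T@np.linalg.inv(K)@np.array([uv[0],uv[1],1.]); d/=np.linalg.norm(d)
        M=np.eye(3)-np.outer(d,d); A.append(M); b.append(M@o)
    return np.linalg.solve(sum(A),sum(b))
E
python3 - <<'E'
from h import *
for n in('top','side'):
    cv2.imwrite(f'pics/{n}0.png',vision.grab_frame(n)); c=cam(n); print(n,c[0][0,0],-c[1].T@c[2],c[1][2])
print(sensors.observe())
E
```

```text
pics
top 406.26163726460055 [ 0.49964359 -0.12185975  0.99916139] [ 0.11314519 -0.01239823 -0.99350111]
side 376.0411648805501 [ 0.40813305 -0.78735123  0.6995617 ] [ 0.19404298  0.74741413 -0.6353892 ]
{'time_s': 0.1, 'qpos': array([ 6.81251022e+01,  1.79998015e+01, -2.74820125e+00,  6.93384043e+01,
       -1.63991813e-03,  9.00022522e+01]), 'joint_vel': array([ 0.05235567, -0.12126262,  0.08616446,  0.02318455,  0.05174611,
        0.11637549]), 'effort': array([ 2.58050914e-04, -5.40765202e+01,  3.40541232e+01,  1.11033247e-02,
        3.96418045e-05,  3.49276107e-06]), 'tcp_pos': array([0.22336915, 0.55632699, 0.23052658]), 'tcp_rot': array([[-5.35323437e-04,  3.72617301e-01,  9.27984946e-01],
       [-1.41016730e-03,  9.27983875e-01, -3.72617684e-01],
       [-9.99998862e-01, -1.50808501e-03,  2.86812177e-05]]), 'contact_force': array([ 0.20801351, -0.21011155,  0.21383282]), 'torque': array([-0.02105613,  0.0384538 , -0.03594295]), 'opening': 0.08556319474578844}
```

View pics/top0.png

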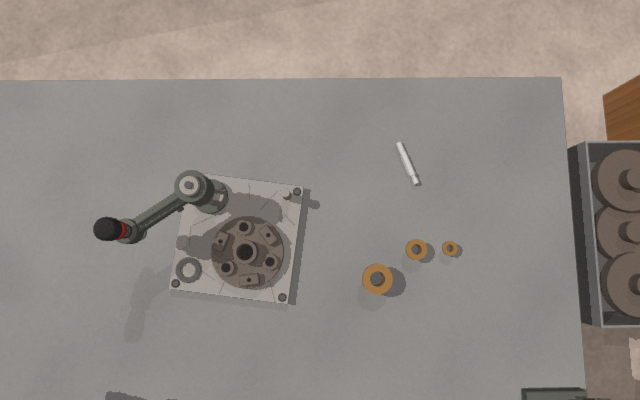

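View pics/side0.png

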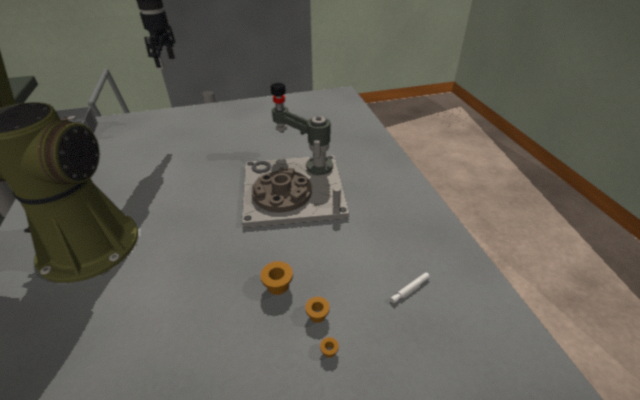

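The top view shows three orange bushings at (377,279), (416,250) and (450,248). The carrier hub is at about (245,252), the column at (190,186), and the knob and red collar at (108,229). I'll measure the flanges and confirm in a crop which bushing is middle-sized.

```bash
cat > m1.py <<'E'
from h import *
im=cv2.imread('pics/top0.png'); c=cam('top'); hsv=cv2.cvtColor(im,cv2.COLOR_BGR2HSV)
m=cv2.inRange(hsv,(8,130,80),(25,255,255)); m[:, :330]=0; m[:,560:]=0
for k in cv2.findContours(m,cv2.RETR_EXTERNAL,cv2.CHAIN_APPROX_NONE)[0]:
    if cv2.contourArea(k)<50: continue
    e=cv2.fitEllipse(cv2.convexHull(k)); r=np.mean(e[1])
    P=toplane(c,e[0],.032); d=np.linalg.norm(c[1]@P+c[2]); print(e[0],e[1],'P',P.round(4),'diam mm',r*d/c[0][0,0]*1000)
for nm,uv,z in(('bore',(245,252),.07),('pivot',(190,186),.192),('knob',(108,229),.244)):
    print(nm,toplane(c,uv,z).round(4))
print('rot',c[1].round(2))
a=cv2.resize(im[225:305,345:475],None,fx=5,fy=5,interpolation=cv2.INTER_CUBIC)[:, :400+250]
b=cv2.resize(im[205:300,195:295],None,fx=5,fy=5,interpolation=cv2.INTER_CUBIC)
cv2.imwrite('pics/crop1.png',cv2.resize(im[150:310,90:480],(800,328),interpolation=cv2.INTER_CUBIC))
E
python3 m1.py
```

```text
(377.0710754394531, 278.6642150878906) (29.065746307373047, 29.344350814819336) P [ 0.4404 -0.2528  0.032 ] diam mm 70.29015282538654
(449.39019775390625, 247.8910369873047) (13.131753921508789, 13.992878913879395) P [ 0.5103 -0.4269  0.032 ] diam mm 33.856654591454635
(416.0205383300781, 249.15687561035156) (19.616159439086914, 19.991657257080078) P [ 0.5083 -0.3473  0.032 ] diam mm 48.41116920503354
bore [0.5063 0.0508 0.07  ]
pivot [0.6383 0.1395 0.192 ]
knob [0.5505 0.2716 0.244 ]
rot [[-0.01 -1.    0.01]
 [-0.99  0.01 -0.11]
 [ 0.11 -0.01 -0.99]]
```

View pics/crop1.png

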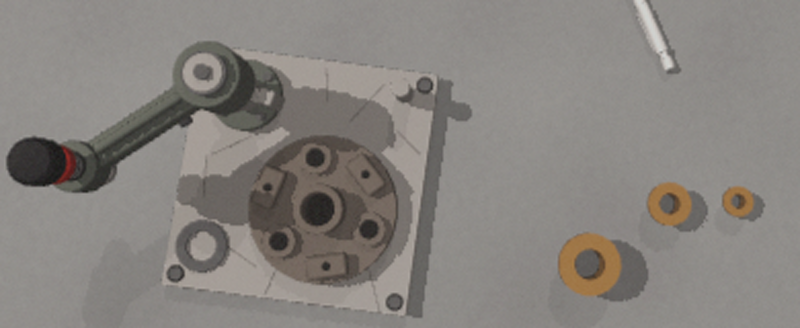

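The crop confirms three candidates: (377,279) at 70 mm flange, (416,249) at 48 mm and (450,248) at 34 mm. The middle one at (416,249) fits the 50 mm flange and lies at (0.508, -0.347). The arm is swung out about 90°. I'll move over the bushing with the jaws along x, because its neighbours lie along y.

```bash
python3 -m pendant '[[0.2208,-0.57,0.03,0,0,-0.1892,70],[0.2208,-0.57,0.03,0,0,-0.1892,70],[0.2208,-0.57,0.03,0,0,-0.1892,70],[0.2208,-0.57,0.03,0,0,-0.1892,70],[0.2208,-0.57,0.03,0,0,-0.1892,70],[0.2208,-0.57,0.03,0,0,-0.1892,70],[0.2208,-0.57,0.03,0,0,-0.1892,70],[0.2208,-0.57,0.03,0,0,-0.1892,70]]'
python3 -c "from h import *; s=sensors.observe(); print(s['tcp_pos'],(np.array([.508,-.347,.12])-s['tcp_pos'])/.8)"
```

```text
time_s: 1.1
tcp_pos: [0.4004, 0.0986, 0.2553]
tcp_rot: [[0.0, 1.0, -0.001], [-0.0, -0.001, -1.0], [-1.0, 0.0, 0.0]]
contact_force: [0.9, -0.3, -0.1]
opening: 0.0702
[0.40039295 0.09862241 0.25534103] [ 0.13450881 -0.55702802 -0.16917628]
```

```bash
python3 -m pendant '[[0.1345,-0.557,-0.17,0,0,0,70],[0.1345,-0.557,-0.17,0,0,0,70],[0.1345,-0.557,-0.17,0,0,0,70],[0.1345,-0.557,-0.17,0,0,0,70],[0.1345,-0.557,-0.17,0,0,0,70],[0.1345,-0.557,-0.17,0,0,0,70],[0.1345,-0.557,-0.17,0,0,0,70],[0.1345,-0.557,-0.17,0,0,0,70]]'
cat > w.py <<'E'
from h import *; import sys
s=sensors.observe(); c=cam('wrist'); im=vision.grab_frame('wrist'); cv2.imwrite('pics/%s.png'%sys.argv[1],im)
print(s['tcp_pos'].round(4),s['opening'],'cam',(-c[1].T@c[2]).round(4))
m=cv2.inRange(cv2.cvtColor(im,cv2.COLOR_BGR2HSV),(8,130,60),(25,255,255))
for k in cv2.findContours(m,cv2.RETR_EXTERNAL,cv2.CHAIN_APPROX_NONE)[0]:
    if cv2.contourArea(k)<400: continue
    e=cv2.fitEllipse(cv2.convexHull(k)); print(np.round(e[0],1),np.round(e[1],1),toplane(c,e[0],.032).round(4))
print('tcp px',proj(c,s['tcp_pos']))
E
python3 w.py w1
```

```text
time_s: 2.1
tcp_pos: [0.5074, -0.3472, 0.1177]
tcp_rot: [[-0.001, 1.0, -0.002], [0.001, -0.002, -1.0], [-1.0, -0.001, -0.001]]
contact_force: [-0.3, 0.6, 0.5]
opening: 0.0698
[ 0.5074 -0.3472  0.1177] 0.06980906637709401 cam [ 0.5082 -0.2653  0.2584]
[323.5 288.5] [34.2 36.6] [ 0.5107 -0.4229  0.032 ]
[321.5 209.9] [55.  59.2] [ 0.509  -0.3494  0.032 ]
[221.5  81.4] [100.6 109.1] [ 0.4392 -0.2536  0.032 ]
tcp px [319.07811041 262.5223489 ]
```

View pics/w1.png

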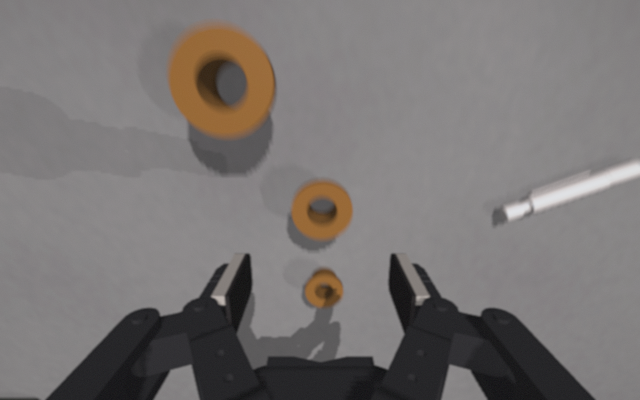

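The wrist view shows the middle bushing at (321,210), between and ahead of the pads at (240,275) and (400,275). Its refined position is (0.509, -0.348). I'll descend in two steps and then close.

```bash
python3 -m pendant '[[0.0018,-0.001,-0.05,0,0,0,66],[0.0018,-0.001,-0.09,0,0,0,66],[0.0018,-0.001,-0.11,0,0,0,66],[0.0018,-0.001,-0.1178,0,0,0,66],[0.0018,-0.001,-0.1178,0,0,0,66]]'; python3 w.py w2; python3 -c "from h import *; print(cam('wrist')[0])"
```

```text
time_s: 2.78
tcp_pos: [0.5096, -0.3457, 0.0256]
tcp_rot: [[0.0, 1.0, 0.0], [-0.0, 0.0, -1.0], [-1.0, 0.0, 0.0]]
contact_force: [0.2, 0.5, 0.4]
opening: 0.066
[ 0.5096 -0.3457  0.0256] 0.06601815202948612 cam [ 0.51   -0.2637  0.1662]
[317.  267.2] [91.2 93.8] [ 0.5086 -0.3446  0.032 ]
[136.6  57.8] [179.3 217.6] [ 0.4359 -0.2481  0.032 ]
tcp px [319.09759854 262.49487046]
[[302.09807563   0.         319.96964898]
 [  0.         302.09807563 200.38562831]
 [  0.           0.           1.        ]]
```

View pics/w2.png

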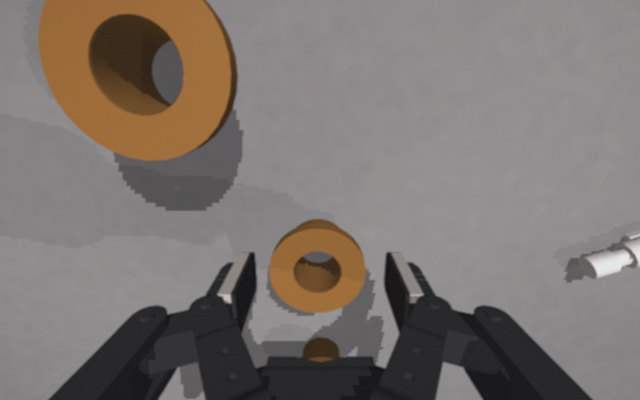

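The wrist view shows the flange centred at about (318,270), spanning 272 to 365 across, midway between the pads with tips near (254,254) and (387,254). I'll check the tip height against the flange by projection.

Run:
```python
from h import *
c=cam('wrist'); s=sensors.observe(); t=s['tcp_pos']; print(t)
for dz in(-.003,0,.004,.008,.012): print(dz,[proj(c,t+[sx*.033,sy*.011,dz]).round(1).tolist() for sx in(-1,1) for sy in (1,-1)])
print(toplane(c,(318.5,270.5),.032))
```

```text
[ 0.50996788 -0.34593343  0.02610636]
-0.003 [[256.3, 241.1], [259.0, 277.4], [381.9, 241.2], [379.3, 277.4]]
0 [[255.2, 243.8], [257.9, 280.5], [383.0, 243.8], [380.3, 280.5]]
0.004 [[253.5, 247.4], [256.5, 284.9], [384.6, 247.4], [381.7, 284.9]]
0.008 [[251.9, 251.2], [254.9, 289.4], [386.3, 251.2], [383.3, 289.4]]
0.012 [[250.1, 255.2], [253.3, 294.2], [388.0, 255.2], [384.8, 294.2]]
[ 0.50966095 -0.3470984   0.032     ]
```

```bash
python3 -m pendant '[[0,-0.0014,-0.0064,0,0,0,66],[0,-0.0014,-0.0064,0,0,0,66],[0,-0.0014,-0.0064,0,0,0,45],[0,-0.0014,-0.0064,0,0,0,45],[0,-0.0014,-0.0064,0,0,0,45],[0,-0.0014,-0.0064,0,0,0,45],[0,-0.0014,-0.0064,0,0,0,45],[0,-0.0014,-0.0064,0,0,0,45]]'; python3 w.py w3
```

```text
time_s: 3.82
tcp_pos: [0.5092, -0.3469, 0.0209]
tcp_rot: [[0.0, 1.0, 0.0], [-0.001, 0.0, -1.0], [-1.0, 0.0, 0.001]]
contact_force: [-1.7, 0.7, 5.9]
opening: 0.047
[ 0.5092 -0.3469  0.0209] 0.046972367947424244 cam [ 0.5096 -0.2649  0.1615]
[319.6 269.7] [94.1 97.4] [ 0.5095 -0.3444  0.032 ]
[129.7  52.5] [186.9 228.1] [ 0.4357 -0.2479  0.032 ]
tcp px [319.09625454 262.53329504]
```

View pics/w3.png

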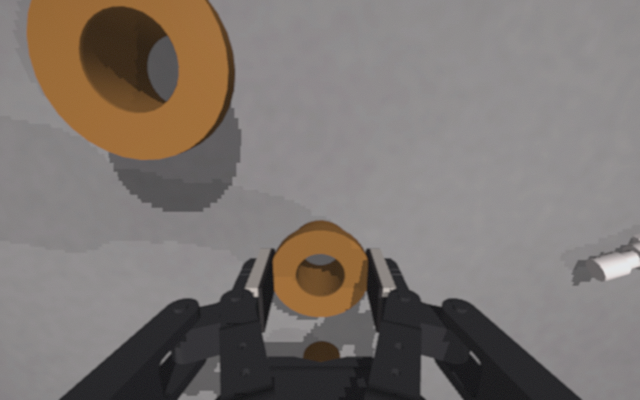

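The flange is between the pads at (320,272). I'll lift and check that it stays put in the grip.

```bash
python3 -m pendant '[[0,0,0.03,0,0,0,45],[0,0,0.08,0,0,0,45],[0,0,0.14,0,0,0,45],[0,0,0.14,0,0,0,45],[0,0,0.14,0,0,0,45]]'; python3 w.py w4
```

```text
time_s: 4.5
tcp_pos: [0.5088, -0.3464, 0.1313]
tcp_rot: [[-0.001, 1.0, 0.0], [0.0, 0.0, -1.0], [-1.0, -0.001, -0.0]]
contact_force: [-0.1, 0.5, -2.7]
opening: 0.0468
[ 0.5088 -0.3464  0.1313] 0.046802847121574405 cam [ 0.5094 -0.2645  0.272 ]
[319.7 269.7] [93.8 96.8] [ 0.5089 -0.4117  0.032 ]
[223.7  78.2] [ 96.3 108.8] [ 0.4381 -0.2501  0.032 ]
tcp px [319.07212082 262.49079957]
```

View pics/w4.png

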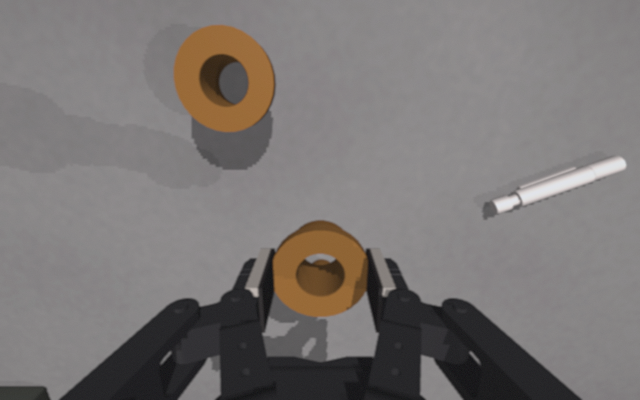

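The bushing is held level, with about 2.7 N of weight and the same pixel pose. Next I'll stand off from the hub so the wrist camera looks straight down on the bore.

```bash
python3 -m pendant '[[-0.0034,0.395,0.01,0,0,0,45],[-0.0034,0.395,0.01,0,0,0,45],[-0.0034,0.395,0.01,0,0,0,45],[-0.0034,0.395,0.01,0,0,0,45],[-0.0034,0.395,0.01,0,0,0,45],[-0.0034,0.395,0.01,0,0,0,45],[-0.0034,0.395,0.01,0,0,0,45],[-0.0034,0.395,0.01,0,0,0,45]]'; python3 w.py w5
```

```text
time_s: 5.55
tcp_pos: [0.5061, -0.0319, 0.1392]
tcp_rot: [[-0.001, 1.0, -0.001], [-0.0, -0.001, -1.0], [-1.0, -0.001, 0.0]]
contact_force: [0.8, 0.4, -1.8]
opening: 0.0466
[ 0.5061 -0.0319  0.1392] 0.04662943659937306 cam [0.5069 0.0501 0.2798]
[319.6 269.8] [93.6 97.3] [ 0.506  -0.1022  0.032 ]
tcp px [319.10110306 262.56133389]
```

View pics/w5.png

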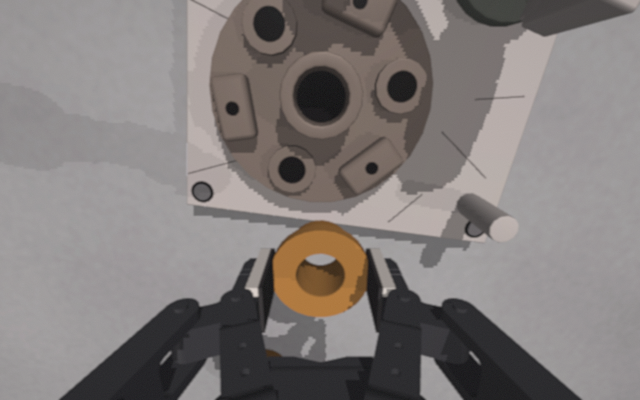

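The wrist view shows the bore mouth at about (321,95), the planet pin at (490,220), and the bushing still at (320,270). I'll fit the bore ellipse and the bushing's offset from the TCP.

Run:
```python
from h import *
c=cam('wrist'); t=sensors.observe()['tcp_pos']; im=cv2.imread('pics/w5.png'); g=cv2.cvtColor(im,cv2.COLOR_BGR2GRAY)
for th in(40,55,70):
    n,l,st,ce=cv2.connectedComponentsWithStats((g<th).astype(np.uint8)); k=l[95,321]
    if not k: continue
    q=cv2.findContours((l==k).astype(np.uint8),cv2.RETR_EXTERNAL,cv2.CHAIN_APPROX_NONE)[0][0]
    e=cv2.fitEllipse(cv2.convexHull(q)); P=toplane(c,e[0],.07); print(th,np.round(e,1) if 0 else e,P.round(4),np.mean(e[1])*np.linalg.norm(c[1]@P+c[2])/302.1*1000)
# hub outer circle
ci=cv2.HoughCircles(cv2.GaussianBlur(g[30:160,250:390],(3,3),0),cv2.HOUGH_GRADIENT,1,100,param1=80,param2=15,minRadius=35,maxRadius=45); print('hub',ci+np.array([250,30,0]), toplane(c,ci[0,0,:2]+[250,30],.07))
m=cv2.inRange(cv2.cvtColor(im,cv2.COLOR_BGR2HSV),(8,130,60),(25,255,255))[:,:]; ys,xs=np.nonzero(m[200:340,265:375]); 
col=[np.nonzero(m[200:340,u])[0].max()+200.5 for u in range(305,336,5)]; print('bottom rows',col, 'lr', xs.min()+265,xs.max()+266)
th=np.linspace(0,2*np.pi,200)
for dy in(-.004,-.002,0,.002):
    p=np.array([proj(c,t+[.025*np.cos(a),dy+.025*np.sin(a),.011]) for a in th]); print(dy,p.min(0).round(1),p.max(0).round(1))
print(t, c[1].round(3).tolist())
```

```text
40 ((320.68572998046875, 95.75720977783203), (49.21876525878906, 51.247467041015625), 160.43077087402344) [0.5072 0.0517 0.07  ] 34.924177444616454
55 ((321.04949951171875, 94.18850708007812), (53.60074996948242, 55.73453140258789), 156.23960876464844) [0.5075 0.0527 0.07  ] 38.009210489438765
70 ((321.0826416015625, 94.55055236816406), (55.600650787353516, 57.68621826171875), 156.24081420898438) [0.5075 0.0525 0.07  ] 39.38241864097978
hub [[[322.5         94.5         43.29999924]]] [0.50843601 0.05248834 0.07      ]
bottom rows [np.float64(314.5), np.float64(315.5), np.float64(315.5), np.float64(315.5), np.float64(315.5), np.float64(314.5), np.float64(313.5)] lr 272 368
-0.004 [268.7 235.2] [369.3 322.1]
-0.002 [268.5 231.3] [369.5 319. ]
0 [268.2 227.4] [369.7 315.8]
0.002 [268.  223.4] [370.  312.6]
[ 0.50623392 -0.03203676  0.13940191] [[1.0, -0.002, -0.001], [-0.001, -0.948, 0.319], [-0.002, -0.319, -0.948]]
```

```bash
python3 -m pendant '[[0.0016,0.07,0,0,0,0,45],[0.0016,0.1063,0,0,0,0,45],[0.0016,0.1063,-0.03,0,0,0,45],[0.0016,0.1063,-0.0525,0,0,0,45],[0.0016,0.1063,-0.0525,0,0,0,45],[0.0016,0.1063,-0.0525,0,0,0,45]]'; python3 -c "from h import *
for i in range(1): s=sensors.observe(); print(s['tcp_pos'],s['contact_force'],s['torque'])"
```

```text
time_s: 6.35
tcp_pos: [0.5083, 0.0535, 0.0984]
tcp_rot: [[0.0, 1.0, -0.001], [-0.0, -0.001, -1.0], [-1.0, 0.0, 0.0]]
contact_force: [-0.4, -0.5, -2.5]
opening: 0.0463
[0.50828738 0.05353365 0.09844574] [-0.38717862 -0.52924237 -2.52682813] [0.00657082 0.01678822 0.00207252]
```

```bash
python3 -m pendant '[[-0.0005,-0.0004,-0.004,0,0,0,45],[-0.0005,-0.0004,-0.008,0,0,0,45],[-0.0005,-0.0004,-0.012,0,0,0,45],[-0.0005,-0.0004,-0.012,0,0,0,45]]'; python3 -c "from h import *
for i in range(1): s=sensors.observe(); print(s['tcp_pos'],s['contact_force'],s['torque'])"
```

```text
time_s: 6.85
tcp_pos: [0.5071, 0.054, 0.0881]
tcp_rot: [[-0.001, 1.0, 0.0], [-0.0, 0.0, -1.0], [-1.0, -0.001, 0.0]]
contact_force: [0.2, -0.3, -2.7]
opening: 0.0468
[0.50709943 0.0539963  0.08806573] [ 0.22678324 -0.30552204 -2.69371372] [ 0.01283929 -0.02853232 -0.01418924]
```

```bash
python3 -m pendant '[[0,0,-0.003,0,0,0,45],[0,0,-0.006,0,0,0,45],[0,0,-0.009,0,0,0,45],[0,0,-0.012,0,0,0,45],[0,0,-0.012,0,0,0,45]]'; python3 -c "from h import *
for i in range(1): s=sensors.observe(); print(s['tcp_pos'],s['contact_force'],s['torque'])"
```

```text
time_s: 7.48
tcp_pos: [0.5073, 0.054, 0.0785]
tcp_rot: [[-0.0, 1.0, 0.0], [-0.0, 0.0, -1.0], [-1.0, -0.0, 0.0]]
contact_force: [-0.2, 0.5, -2.6]
opening: 0.0466
[0.50725727 0.05396081 0.07850085] [-0.15353674  0.50025803 -2.63367535] [ 0.01861987  0.0359949  -0.01261311]
```

```bash
python3 -m pendant '[[0,0,-0.004,0,0,0,45],[0,0,-0.008,0,0,0,45],[0,0,-0.011,0,0,0,45],[0,0,-0.0135,0,0,0,45],[0,0,-0.0135,0,0,0,45]]'; python3 -c "from h import *
for i in range(1): s=sensors.observe(); print(s['tcp_pos'],s['contact_force'],s['torque'])"
```

```text
time_s: 8.1
tcp_pos: [0.5074, 0.0539, 0.0679]
tcp_rot: [[0.0, 1.0, 0.0], [-0.0, 0.0, -1.0], [-1.0, 0.0, 0.0]]
contact_force: [0.2, -0.4, -2.3]
opening: 0.0466
[0.5074267  0.05391291 0.06786418] [ 0.23046323 -0.435886   -2.31261279] [-0.14242807  0.02608107  0.00901782]
```

```bash
python3 -m pendant '[[0,0,-0.0015,0,0,0,45],[0,0,-0.003,0,0,0,45],[0,0,-0.003,0,0,0,45]]'
```

```text
time_s: 8.48
tcp_pos: [0.5075, 0.0539, 0.0676]
tcp_rot: [[0.001, 1.0, 0.0], [-0.0, 0.0, -1.0], [-1.0, 0.001, 0.0]]
contact_force: [-7.2, -1.6, 18.9]
opening: 0.047
```

Contact of 19 N is at about the seated height. I'll release, lift and look.

```bash
python3 -m pendant '[[0,0,0.001,0,0,0,64],[0,0,0.001,0,0,0,64],[0,0,0.001,0,0,0,64],[0,0,0.02,0,0,0,64],[0,0,0.06,0,0,0,64],[0,0,0.1,0,0,0,64],[0,0,0.1,0,0,0,64]]';python3 w.py w6
python3 - <<'E'
from h import *
im=cv2.imread('pics/w6.png'); c=cam('wrist'); 
cv2.imwrite('pics/w6c.png',cv2.resize(im[100:300,200:440],None,fx=3,fy=3,interpolation=cv2.INTER_CUBIC))
th=np.linspace(0,2*np.pi,100)
for z,r in((.07,.028),(.077,.025)):
    p=np.array([proj(c,[.5075+r*np.cos(a),.053+r*np.sin(a),z]) for a in th]); print(z,p.min(0),p.max(0))
E
```

```text
time_s: 9.35
tcp_pos: [0.5098, 0.0543, 0.149]
tcp_rot: [[0.006, 1.0, 0.0], [0.001, 0.0, -1.0], [-1.0, 0.006, -0.001]]
contact_force: [-0.2, -0.9, -0.4]
opening: 0.064
[0.5098 0.0543 0.149 ] 0.06398592219717032 cam [0.5095 0.1361 0.2897]
[315.7 214.2] [62.6 64.7] [0.507  0.0362 0.032 ]
tcp px [319.13508343 262.56680787]
0.07 [281.20380806 177.08425104] [353.82461701 245.05488291]
0.077 [284.10795801 183.49441121] [350.83790936 245.71200367]
```

View pics/w6c.png

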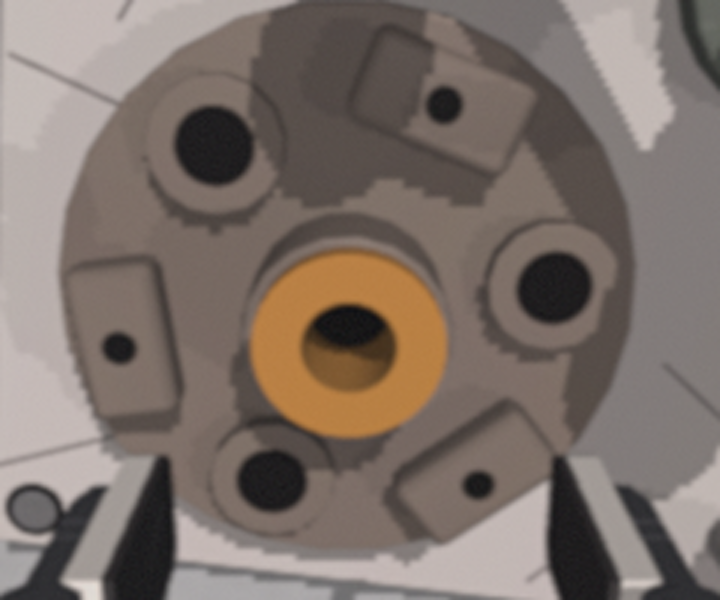

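The flange appears flat on the hub and concentric, at crop (349,343). To be sure it is home, I'll press on the flange with partly closed fingers.

```bash
python3 -m pendant '[[-0.0025,-0.001,-0.02,0,0,0,33],[-0.0025,-0.001,-0.04,0,0,0,33],[-0.0025,-0.001,-0.06,0,0,0,33],[-0.0025,-0.001,-0.075,0,0,0,33],[-0.0025,-0.001,-0.084,0,0,0,33],[-0.0025,-0.001,-0.084,0,0,0,33]]'; python3 -m pendant '[[0,0,-0.003,0,0,0,33],[0,0,-0.006,0,0,0,33],[0,0,-0.006,0,0,0,33]]'
```

```text
time_s: 10.15
tcp_pos: [0.505, 0.0532, 0.0778]
tcp_rot: [[-0.001, 1.0, 0.0], [-0.0, 0.0, -1.0], [-1.0, -0.001, 0.0]]
contact_force: [1.1, -0.5, -0.4]
opening: 0.0328
time_s: 10.52
tcp_pos: [0.5061, 0.0533, 0.0762]
tcp_rot: [[0.002, 1.0, 0.0], [0.0, 0.0, -1.0], [-1.0, 0.002, -0.0]]
contact_force: [-7.9, -0.9, 21.1]
opening: 0.0329
```

Pressing with 21 N stopped at about the height of a seated flange top. Now I'll lift and stand off from the knob so the wrist camera sees it from above.

```bash
python3 -m pendant '[[0,0,0.07,0,0,0,70],[0,0,0.14,0,0,0,70],[0,0,0.21,0,0,0,70],[0,0,0.295,0,0,0,70],[0.025,0.08,0.295,0,0,0,70],[0.0525,0.171,0.295,0,0,0,70],[0.0525,0.171,0.295,0,0,0,70],[0.0525,0.171,0.295,0,0,0,70]]'; python3 w.py w7
python3 - <<'E'
from h import *
cv2.imwrite('pics/top7.png',vision.grab_frame('top'))
a=cv2.imread('pics/w7.png'); b=cv2.imread('pics/top7.png')
b=cv2.resize(b[170:310,80:320],(360,210)); a=cv2.resize(a,(440,275)); o=np.zeros((275,800,3),np.uint8); o[:,:440]=a; o[:210,440:]=b; cv2.imwrite('pics/c7.png',o)
E
```

```text
time_s: 11.52
tcp_pos: [0.5473, 0.1907, 0.3092]
tcp_rot: [[-0.0, 1.0, 0.002], [-0.001, 0.002, -1.0], [-1.0, -0.0, 0.001]]
contact_force: [-0.6, -0.6, -0.1]
opening: 0.0701
[0.5473 0.1907 0.3092] 0.07008839122413098 cam [0.5477 0.2727 0.4499]
[291.3 263.4] [32.6 34.8] [0.503  0.0273 0.032 ]
tcp px [319.10812526 262.51418104]
```

View pics/c7.png

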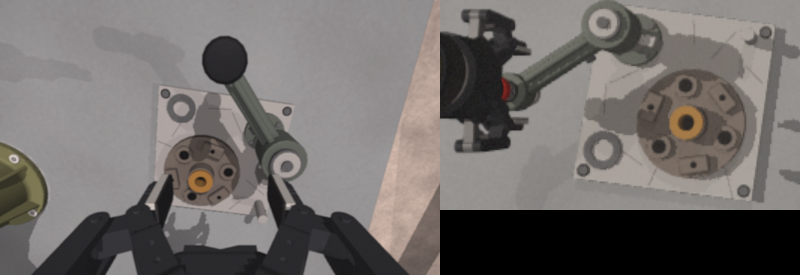

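The wrist view (left) shows the knob at about (327,87) in full-frame pixels, the column top at (416,240) and the bushing flange at (291,263). I'll compute the positions.

Run:
```python
from h import *
c=cam('wrist'); im=cv2.imread('pics/w7.png'); g=cv2.cvtColor(im,cv2.COLOR_BGR2GRAY)
n,l,st,ce=cv2.connectedComponentsWithStats((g<50).astype(np.uint8)); k=l[87,327]; q=cv2.findContours((l==k).astype(np.uint8),0,1)[0][0]
e=cv2.fitEllipse(cv2.convexHull(q)); print(e); K=toplane(c,e[0],.237); print('knob',K)
print('diam',np.mean(e[1])*np.linalg.norm(c[1]@K+c[2])/302.1)
B=toplane(c,(291.3,263.4),.077); print('bushing',B)
ci=cv2.HoughCircles(g[200:290,370:460],cv2.HOUGH_GRADIENT,1,50,param1=80,param2=15,minRadius=12,maxRadius=40); print(ci)
V=toplane(c,(416,240),.192); print('pivot',V,np.linalg.norm((V-B)[:2]),np.linalg.norm((V-K)[:2]))
```

```text
((326.6105041503906, 87.48407745361328), (63.75581741333008, 69.5610580444336), 178.5128631591797)
knob [0.5518265  0.27791414 0.237     ]
diam 0.04705264385909742
bushing [0.50710456 0.05186723 0.077     ]
[[[45.5 36.5 21.3]]]
pivot [0.63797167 0.14452297 0.192     ] 0.16034739269426218 0.15878977853182738
```

```bash
python3 -m pendant '[[0.0056,0.07,0,0,0,0,70],[0.0056,0.109,0,0,0,0,70],[0.0056,0.109,-0.02,0,0,0,70],[0.0056,0.109,-0.05,0,0,0,70],[0.0056,0.109,-0.08,0,0,0,70],[0.0056,0.109,-0.105,0,0,0,70],[0.0056,0.109,-0.119,0,0,0,70],[0.0056,0.109,-0.119,0,0,0,70]]'; python3 -m pendant '[[0,0,0,0,0,0,38],[0,0,0,0,0,0,38],[0,0,0,0,0,0,38],[0,0,0,0,0,0,38],[0,0,0,0,0,0,38]]'
```

```text
time_s: 12.62
tcp_pos: [0.5514, 0.2757, 0.2136]
tcp_rot: [[-0.001, 1.0, -0.001], [-0.001, -0.001, -1.0], [-1.0, -0.001, 0.001]]
contact_force: [-0.1, -0.3, -0.6]
opening: 0.0695
time_s: 13.25
tcp_pos: [0.5523, 0.2775, 0.2148]
tcp_rot: [[0.001, 1.0, 0.0], [0.0, 0.0, -1.0], [-1.0, 0.001, -0.0]]
contact_force: [-0.2, 0.2, 2.7]
opening: 0.0425
```

```bash
python3 -m pendant '[[-0.014,-0.0106,0,0,0,0,38],[-0.0276,-0.0224,0,0,0,0,38],[-0.0398,-0.0353,0,0,0,0,38],[-0.0509,-0.0491,0,0,0,0,38],[-0.0607,-0.0639,0,0,0,0,38],[-0.0692,-0.0796,0,0,0,0,38],[-0.0819,-0.1128,0,0,0,0,38],[-0.0819,-0.1128,0,0,0,0,38]]'; python3 w.py w8
```

```text
time_s: 14.25
tcp_pos: [0.484, 0.1837, 0.2139]
tcp_rot: [[-0.003, 1.0, -0.002], [-0.004, -0.002, -1.0], [-1.0, -0.003, 0.004]]
contact_force: [-3.4, -1.2, 2.6]
opening: 0.0426
[0.484  0.1837 0.2139] 0.04262774078346994 cam [0.4851 0.2661 0.3542]
tcp px [319.11392513 262.4942276 ]
```

```bash
python3 -m pendant '[[-0.0064,-0.0278,0,0,0,0,38],[-0.0074,-0.0561,0,0,0,0,38],[-0.0044,-0.0844,0,0,0,0,38],[0.0025,-0.112,0,0,0,0,38],[0.0131,-0.1384,0,0,0,0,38],[0.0198,-0.1509,0,0,0,0,38],[0.0198,-0.1509,0,0,0,0,38],[0.0198,-0.1509,0,0,0,0,38]]'; python3 -c "from h import *; s=sensors.observe(); print(s['tcp_pos'],s['contact_force'],s['torque'])"
```

```text
time_s: 15.3
tcp_pos: [0.4983, 0.0631, 0.2126]
tcp_rot: [[-0.008, 1.0, -0.001], [-0.006, -0.001, -1.0], [-1.0, -0.008, 0.006]]
contact_force: [-10.1, -7.1, 2.9]
opening: 0.0427
[0.49833796 0.06307546 0.21258471] [-10.14363322  -7.06970812   2.89026309] [-1.47804441  1.75761804  0.0279762 ]
```

```bash
python3 -m pendant '[[-0.002,-0.007,0,0,0,0,38],[0.0018,-0.0141,0,0,0,0,38],[0.0018,-0.0141,0,0,0,0,38],[0.0018,-0.0141,0,0,0,0,38]]'; python3 -c "from h import *; s=sensors.observe(); print(s['tcp_pos'],s['contact_force'],s['torque'])"
```

```text
time_s: 15.8
tcp_pos: [0.5035, 0.054, 0.2142]
tcp_rot: [[-0.0, 1.0, -0.0], [-0.002, -0.0, -1.0], [-1.0, -0.0, 0.002]]
contact_force: [-2.9, -3.9, 2.6]
opening: 0.0425
[0.50351269 0.05402757 0.21422163] [-2.91910517 -3.93432445  2.60611221] [-0.79758585  0.58480619  0.00965387]
```

```bash
python3 -m pendant '[[0.0021,-0.0061,0,0,0,0,38],[0.0021,-0.0061,0,0,0,0,38],[0.0021,-0.0061,0,0,0,0,38]]'; python3 -c "from h import *; s=sensors.observe(); f=s['contact_force']; print(s['tcp_pos'],f,'rad',f[0]*-.83-f[1]*.56,'tan',f[0]*.545-f[1]*.839)"
```

```text
time_s: 16.18
tcp_pos: [0.506, 0.05, 0.2146]
tcp_rot: [[0.001, 1.0, 0.0], [-0.0, 0.0, -1.0], [-1.0, 0.001, 0.0]]
contact_force: [0.7, -2.0, 3.5]
opening: 0.0429
[0.50604534 0.04997794 0.21462494] [ 0.70411683 -1.99289712  3.4895395 ] rad 0.5316054214801461 tan 2.055784352309976
```

```bash
python3 -m pendant '[[0.0027,-0.0042,0,0,0,0,38],[0.0027,-0.0042,0,0,0,0,38],[0.0027,-0.0042,0,0,0,0,38]]'; python3 -c "from h import *; s=sensors.observe(); f=s['contact_force']; print(s['tcp_pos'],f,'rad',f[0]*-.83-f[1]*.56,'tan',f[0]*.545-f[1]*.839)"
```

```text
time_s: 16.55
tcp_pos: [0.5068, 0.0488, 0.2141]
tcp_rot: [[-0.002, 1.0, 0.001], [0.005, 0.001, -1.0], [-1.0, -0.002, -0.005]]
contact_force: [-2.7, 7.5, 3.2]
opening: 0.0429
[0.50679525 0.0487733  0.21413   ] [-2.65110322  7.50759834  3.23609735] rad -2.0038393968838415 tan -7.743726262467344
```

The arm is against its stop: it moved about 1 mm under a 7.7 N reaction. Now I'll push the plunger down in steps.

```bash
python3 -m pendant '[[-0.0008,0.0012,-0.006,0,0,0,38],[-0.0008,0.0012,-0.012,0,0,0,38],[-0.0008,0.0012,-0.018,0,0,0,38],[-0.0008,0.0012,-0.0225,0,0,0,38],[-0.0008,0.0012,-0.0225,0,0,0,38]]'; python3 -c "from h import *; s=sensors.observe(); print(s['tcp_pos'],s['contact_force'])"
```

```text
time_s: 17.18
tcp_pos: [0.5068, 0.0488, 0.1963]
tcp_rot: [[-0.0, 1.0, 0.001], [0.003, 0.001, -1.0], [-1.0, -0.0, -0.003]]
contact_force: [-2.6, 5.4, 6.2]
opening: 0.0426
[0.50681239 0.04881578 0.19632901] [-2.58205252  5.37813846  6.15967095]
```

```bash
python3 -m pendant '[[0,0,-0.004,0,0,0,38],[0,0,-0.008,0,0,0,38],[0,0,-0.0115,0,0,0,38],[0,0,-0.0115,0,0,0,38]]'; python3 -c "from h import *; s=sensors.observe(); print(s['tcp_pos'],s['contact_force'])"
```

```text
time_s: 17.68
tcp_pos: [0.5069, 0.0488, 0.1887]
tcp_rot: [[0.001, 1.0, 0.001], [0.003, 0.001, -1.0], [-1.0, 0.001, -0.003]]
contact_force: [-7.9, 5.2, 18.2]
opening: 0.0426
[0.50687347 0.0488281  0.1887031 ] [-7.87585892  5.15786258 18.21172976]
```

```bash
python3 -m pendant '[[0.001,0,-0.002,0,0,0,38],[0.001,0,-0.004,0,0,0,38],[0.001,0,-0.004,0,0,0,38]]'; python3 -c "from h import *; s=sensors.observe(); print(s['tcp_pos'],s['contact_force'])"
```

```text
time_s: 18.05
tcp_pos: [0.5071, 0.0488, 0.1877]
tcp_rot: [[0.001, 1.0, 0.001], [0.003, 0.001, -1.0], [-1.0, 0.001, -0.003]]
contact_force: [-15.3, 4.4, 35.2]
opening: 0.0423
[0.50705928 0.04883775 0.18769051] [-15.34935381   4.39799938  35.1819086 ]
```

```bash
python3 -m pendant '[[-0.002,0,0.001,0,0,0,38],[-0.002,0,0.001,0,0,0,38]]'
python3 - <<'E'
from h import *
s=sensors.observe(); print(s['tcp_pos'],s['contact_force'])
im=vision.grab_frame('side'); cv2.imwrite('pics/side9.png',im); c=cam('side')
p=proj(c,[.5075,.053,.13]); print(p)
for z in(.077,.165,.177,.185):print(z,proj(c,[.5075,.053,z]))
x,y=int(p[0]),int(p[1]); cv2.imwrite('pics/side9c.png',cv2.resize(im[y-65:y+45,x-65:x+65],None,fx=5,fy=5,interpolation=cv2.INTER_CUBIC)); print(x-65,y-65)
E
```

```text
time_s: 18.3
tcp_pos: [0.5069, 0.0488, 0.1878]
tcp_rot: [[0.003, 1.0, 0.001], [0.003, 0.001, -1.0], [-1.0, 0.003, -0.003]]
contact_force: [-7.9, 4.0, 25.6]
opening: 0.0428
[0.50686638 0.04883747 0.18780349] [-7.87884197  4.01572372 25.59487399]
[278.75408414 160.3622766 ]
0.077 [280.33338268 176.21756209]
0.165 [277.65206984 149.29866139]
0.177 [277.26271571 145.38976087]
0.185 [276.99976079 142.74983868]
213 95
```

View pics/side9c.png

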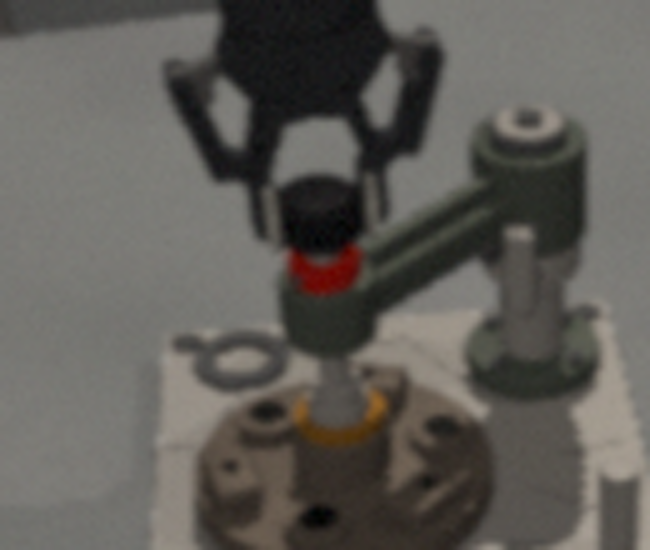

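The side crop shows the red collar at (323,270) sitting directly on the arm's boss. The shoe is at (335,400) on the bronze flange, which lies on the hub. Push is 25.6 N against a rigid stop. I'll hold for over three seconds.

```bash
for i in 1 2 3 4; do python3 -m pendant '[[0,0,0,0,0,0,38],[0,0,0,0,0,0,38],[0,0,0,0,0,0,38],[0,0,0,0,0,0,38],[0,0,0,0,0,0,38],[0,0,0,0,0,0,38],[0,0,0,0,0,0,38],[0,0,0,0,0,0,38]]' | egrep 'time|pos|force|open'; done; python3 -c "from h import *; im=vision.grab_frame('side'); a=cv2.imread('pics/side9.png'); print(cv2.absdiff(im,a)[90:210,210:350].mean()); print(job.job_done())"
```

```text
time_s: 19.35
tcp_pos: [0.5069, 0.0488, 0.1878]
contact_force: [-8.1, 5.4, 25.3]
opening: 0.0428
time_s: 20.35
tcp_pos: [0.5069, 0.0488, 0.1878]
contact_force: [-9.3, 4.4, 26.5]
opening: 0.0428
time_s: 21.35
tcp_pos: [0.5069, 0.0488, 0.1878]
contact_force: [-8.5, 5.2, 24.7]
opening: 0.0427
time_s: 22.35
tcp_pos: [0.5069, 0.0488, 0.1878]
contact_force: [-8.7, 5.1, 26.1]
opening: 0.0428
1.468373015873016
the job is handed in; nothing more can be done
None
```

The middle-sized bushing is in the hub bore, the arm is against its stop, and the plunger is pressed down and still held. I handed the job in at about 22.4 s.

**What I did:**
- **Bushing:** I put it in the bore flange up and pressed it home with 21 N.
- **Arm:** I swung it over by its knob until it met the stop, with a reaction of about 8 N.
- **Plunger:** I pushed the knob down until it went rigid, then held it for more than 4 s at about 25–26 N without moving.

**Last checks:**
- The side view showed the collar on the arm's boss and the shoe on the flange. A second side picture just before hand-in was almost identical.
- Measured tool travel was about 26.5–27 mm, against the nominal 28 mm. The sharp rise in force and the picture both indicate the collar is resting on the arm.
- A steady sideways load of about 8–10 N stayed on the gripper while holding.
- The grip read about 2–3 mm under nominal on both the flange and the knob.
- I touched none of the other loose parts, but I didn't measure their positions again at the end.

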